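Hang the small ladle back in the utensil rack

TASK

Lift the small ladle out of the steel pan and lower it into the gap between the two utensils hanging on the low rack, hooked over the top bar the same way round as they are. The clip in that gap is adjustable, so feel for its notch: first rest the hook lightly on the clip's raised top beside the notch, then slide it gently along until it drops fully home in the notch, and let go so that it hangs upright. Do not press hard on the rack, and leave both neighbours hanging in their notches and everything else where it stands.

Things in the scene. Friction and masses are not known exactly. Their poses are not given: they have to be found in the camera images.
- ladle_grip (a point): Centre of the black handle of the small ladle, which hangs upright in the pan by its hook. Handle 12 mm thick (x), 18 wide (y), 56 tall (z), from 28 below to 28 above this point: grasp it from above across its 12 mm thickness. Ladle 0.18 to 0.28 kg. z is up when it hangs
- ladle_hook (a point): The small ladle's hook: middle of the underside of its crest, 36 mm straight below ladle_grip, same axes. A steel inverted U 10 mm wide (y); crest 23 long (x), 10 high; throat 13 wide along x, 6.5 either side of this point. Its -x side is the shank, 5 thick, 10 wide, reaching 100 down; its +x side a free leg, 5 thick, 18 down
- ladle_bowl (a point): Centre of the small ladle's bowl, 38 mm in -x from ladle_hook and 88 below it, same axes. Bowl 56 mm across, 28 high, open upward, at the foot of the shank; its underside is 102 below ladle_hook
- pan: Steel pan standing firmly on the worktop; origin at the centre of its underside. 150 (x) by 140 (y) by 120 high, walls 5 thick. At the start the ladle's hook sits over the +x wall, with the bowl inside the pan
- rack: Utensil rack, fixed; origin on the worktop below the middle of the top bar, x across the bar, y along it, z up. Flat top bar 8 mm thick (x), 270 long, top edge at z = 140 mm; lower bar, same thickness, at z = 45 to 57, on which the shanks lean. Utensils hang with shank on the -x side, free leg on the +x side; neighbours at y = +85 and -85. Posts at y = +-138, feet 130 long in x
- rack_gap (a point): Middle of the gap between the neighbours, on the bar's top edge, 140 mm above rack, same axes. Here sits a plastic clip, firmly clamped: 65 mm long (y), 8 thick, 6 high above the bar, with a square notch 13 wide in its middle, down to the bar's top edge. The notch lies anywhere from y = -12 to +12: not measured, to be felt for. Keep the ladle's force on the rack well below 30 N
- bigladle_hook (a point): Hook of the neighbouring ladle (same hook and shank, bowl 62 across, handle top 40 above this point); loose, hangs in a notch of the rack, at the left or the right of the gap
- turner_hook (a point): Hook of the neighbouring turner (same hook and shank, flat blade 60 wide and 50 high, handle top 40 above this point); loose, hangs in the notch on the other side of the gap
- cup_mid (a point): Bystander, to be left alone: white ceramic cup, radius 36, 85 high (mm); this point is about its middle
- jar_mid (a point): Bystander, to be left alone: glass jar with a steel lid, radius 30, 85 high (mm); this point is about its middle
- mixbowl_mid (a point): Bystander, to be left alone: steel mixing bowl, radius 55, 60 high (mm); this point is about its middle
- whipper_mid (a point): Bystander, to be left alone: steel cream whipper bottle, radius 37, 220 high (mm); this point is about its middle
- spoon_grip (a point): Bystander, to be left alone: spoon lying on the worktop (mm); this point is about its middle
There are look-alikes about, which are no part of the job. What is shaped like the part that bears turner_hook but pink or yellow is not meant.

How it is judged:
By the outcome, as a careful person would: the job done as asked, in the order asked, and still so for the second after the job is handed in, with the robot touching nothing.
It also fails if it takes over 72 s, if anything falls off the work surface, if the arm or the gripper's body presses on something with over 40 N, if the wrist force passes 120 N, or if a joint passes its speed limit or range.

ROBOT

A 7-joint arm with a two-finger parallel gripper is mounted at the origin on the work surface. World frame = base frame: x ahead of the robot, y to its left, z up, the work surface at z = 0. Lengths are in mm, angles in rad, forces in N, time in s.
With the tool pointing down it reaches from about 400 to 875 mm from the base axis. Payload 6.5 kg.
Tool frame: the origin (TCP) lies between the finger pads; the fingertips stand 25 mm ahead of it and the grasp point (between the pads) lies 6 mm ahead of it (bot.tip_extent is the distance from the TCP to the fingertips, in mm); z points along the fingers, y is the line along which they close (so a half turn about z gives the same grasp; the last joint's range is limited). The gripper opens to 88 mm and grips with 3 to 60 N. Pads are 18 mm wide; open, the fingers measure 123 mm over their backs; the gripper's body (75 mm by 187 mm) begins 45 mm behind the grasp point.
Start: joints at [-1.353, 0.536, -0.004, 1.538, 0.003, 1.067, -0.071], TCP at [181.999, 623.992, 242.216] pointing down, gripper open.
Joint ranges: [-2.7, 2.7], [-0.37, 2.16], [-1.27, 1.26], [0.24, 2.4], [-1.31, 4.45], [0.19, 1.91], [-2.76, 2.76]. Speed limits (rad/s): [2.39, 2.39, 3.14, 3.14, 3.14, 3.14, 3.14].

INTERFACE

Orientations are given as a unit quaternion [w, x, y, z].
In Python, from cell import bot gives the robot as it stands.
- The arm moves only by the tool play_rows, never from a script. Its argument "commands" is text: rows parted by semicolons, each of 7 numbers parted by spaces: the shift along the tool's x, y, z in m, then the turn, a rotation vector about the tool's x, y, z in rad, then the finger opening in m, from 0 to 0.0881. A call has 1 to 10 rows; each row shifts and turns the commanded pose from where the row before left it, along the tool's axes as they then stand; what a row does not reach is not made up. A row lasts 1/8 s, in which the tool goes at most 62.5 mm and 10.7 degrees, less where a joint would pass 70% of its speed; a pose out of reach is approached as far as the arm can. A call is refused whole if a number of a shift passes 0.0625 or a number of a turn 0.188, either way. A call with a gripper value outside its range is refused whole. The fingers move at their own pace and stop on an object; "grip_force" is the grip in N (left out, the last holds). Time passes only in rows, so rows that do not move let the fingers close. It gives the time, the measured TCP pose, the force, the opening and the grip force at its end, in the units of the state.
- bot.get_state(): the state, without advancing time (a new reading comes with each control period).
- bot.read_camera(name): name is "scene" or "side" or "wrist"; returns the picture (400x640x3 uint8, red, green, blue); there is no depth.
- bot.get_calibration(name): a dict with "fx", "fy", "cx", "cy" (pixels), "rvec" (rotation vector, rad) and "tvec" (3), from world to camera coordinates, as OpenCV has them; the wrist camera has in their place "hand_eye" (4x4, takes a point from camera to tool coordinates, whose origin is the TCP and whose axes are the flange's). Camera axes: x right, y down, z forward; pixel columns grow to the right and rows downward; lengths in mm; the calibration is good to about 2 mm. A picture is of the moment at which its call begins: read the wrist's pose just before it. get_calibration takes no time and is no camera call.
- bot.hand_in(): hands the job in; it is judged then, once.
Trained networks look in the newest picture that a camera, given by its name, has taken for a name from the list of things; names that differ only in an ending like _2 or _b are one class to them, and where a whole thing is asked for, a point or a joint stands for the part that bears it (a point fixed in the world has none). Each returns a list of dicts, best first, with "confidence" (0 to 1); they miss things now and then, are a little off and sometimes report something else, mostly with a low value. They report only what shows in the picture. A call takes as long as a camera call. They do not tell look-alikes from the thing itself.
- bot.boxes_of(camera, label): "rect" ([centre column, centre row, width, height] in pixels, round what is visible of it).
- bot.cut_out(camera, label): "pixels" (400x640 bool, what is visible of it) and "rect" ([centre column, centre row, width, height] in pixels, round what is visible of it).
The state is a dict: "time": time; "joints": joint angles; "joint_vel": joint speeds; "joint_efforts": joint torques, N m; "tool_pos": TCP position; "tool_rot": TCP orientation; "wrist_force": force on the tool from outside, world axes, zero at the start; "wrist_torque": the same for the moment, N m; "width": opening from 0.0 (shut) to 1.0 (fully open); "finger_force": force on a finger pad.
Only numpy, scipy, OpenCV 4.12 (cv2) and the standard library are available. Lean on these libraries where they do the work, as an engineer would, in place of code of your own. Each camera call takes 0.05 s, during which the arm holds its last target. There are 200 camera calls.

## Working session

There is one attempt and no reset: what is moved stays moved. The work goes in short steps, Python scripts to look and compute and a tool call to move; the robot and the scene stay as the last step left them, time stands still between calls to the robot, and variables do not carry over. Pictures are saved under pics/ and viewed, at most 10 in all, crops included, and the job is handed in when it is done.

Besides the shell and the picture viewer there is one more tool, called after ">>>" as name(argument=value, ...) on one line, values as JSON. play_rows: Moves the arm, as the interface text tells. Its arguments: {"type":"object","properties":{"commands":{"type":"string"},"grip_force":{"type":"number"}},"required":["commands"]}

```bash
mkdir -p pics; ls; cat > h.py <<'E'
import numpy as np,cv2
from cell import bot
from scipy.spatial.transform import Rotation as R
def cal(n):
    c=bot.get_calibration(n);K=np.array([[c['fx'],0,c['cx']],[0,c['fy'],c['cy']],[0,0,1]])
    return K,np.array(c['rvec'],float),np.array(c['tvec'],float)
def proj(n,P):
    K,r,t=cal(n);return cv2.projectPoints(np.float64(P).reshape(-1,1,3),r,t,K,None)[0].reshape(-1,2)
def ray(n,uv):
    K,r,t=cal(n);M=cv2.Rodrigues(r)[0]
    d=M.T@np.linalg.inv(K)@np.array([uv[0],uv[1],1.]);return -M.T@t,d/np.linalg.norm(d)
def onz(n,uv,z):
    o,d=ray(n,uv);return o+d*(z-o[2])/d[2]
def tri(a,ua,b,ub):
    o1,d1=ray(a,ua);o2,d2=ray(b,ub);s=np.linalg.lstsq(np.c_[d1,-d2],o2-o1,rcond=None)[0]
    p,q=o1+d1*s[0],o2+d2*s[1];return (p+q)/2,np.linalg.norm(p-q)
E
python3 - <<'E'
from h import *
np.set_printoptions(precision=1,suppress=True)
print(bot.get_state())
for n in('scene','side'):
    im=bot.read_camera(n);cv2.imwrite(f'pics/{n}.png',im[:,:,::-1])
    o,d=ray(n,(320,200));print(n,o,d)
    for l in('ladle_grip','ladle_hook','pan','rack','bigladle_hook','turner_hook'):
        print(l,[(np.round(b['rect'],1).tolist(),round(b['confidence'],2)) for b in bot.boxes_of(n,l)[:4]])
E
```

```text
pics
{'time': 0.0, 'joints': array([-1.4,  0.5, -0. ,  1.5,  0. ,  1.1, -0.1]), 'joint_vel': array([ 0., -0.,  0.,  0.,  0.,  0., -0.]), 'joint_efforts': array([ -0. , -57.1,   1. , -25.2,  -0.1,   0. ,   0. ]), 'tool_pos': array([181.9, 623.4, 241.3]), 'tool_rot': array([-0. ,  0.1,  1. , -0. ]), 'wrist_force': array([-0.8,  0.2,  0.2]), 'wrist_torque': array([ 0., -0., -0.]), 'finger_force': 0.0, 'width': 0.9969104540609527}
scene [1379.4 -388.6  881.8] [-0.7  0.4 -0.6]
ladle_grip [([187.3, 278.8, 18.4, 32.8], 0.78)]
ladle_hook [([187.5, 278.8, 16.6, 29.2], 0.83), ([228.4, 339.2, 51.4, 51.3], 0.43)]
pan [([169.6, 286.4, 106.7, 103.4], 0.69)]
rack [([318.3, 214.7, 113.4, 86.0], 0.68), ([169.6, 288.5, 107.8, 105.2], 0.22)]
bigladle_hook [([288.4, 206.5, 22.4, 38.4], 0.67)]
turner_hook [([340.4, 184.5, 16.6, 38.0], 0.86), ([389.6, 197.5, 47.6, 21.2], 0.6), ([325.4, 174.6, 20.9, 27.1], 0.58), ([442.1, 183.8, 19.1, 28.0], 0.46)]
side [ 505.6 -685.9 1027.8] [ 0.   0.7 -0.7]
ladle_grip [([367.7, 352.2, 35.2, 56.1], 0.9), ([345.9, 355.9, 106.2, 87.1], 0.67)]
ladle_hook [([315.6, 228.6, 47.3, 95.1], 0.68), ([366.1, 350.9, 39.5, 60.0], 0.66), ([342.5, 356.1, 104.4, 87.9], 0.51)]
pan [([343.2, 356.1, 101.3, 86.3], 0.7)]
rack [([316.4, 216.0, 48.9, 117.0], 0.71)]
bigladle_hook [([303.9, 227.7, 31.9, 46.4], 0.75), ([247.9, 293.9, 31.5, 38.1], 0.37)]
turner_hook [([325.9, 127.9, 33.1, 27.3], 0.86), ([313.7, 177.8, 8.4, 35.2], 0.71), ([250.4, 190.4, 36.5, 39.1], 0.58), ([309.6, 164.3, 20.9, 36.4], 0.54)]
```

View pics/scene.png

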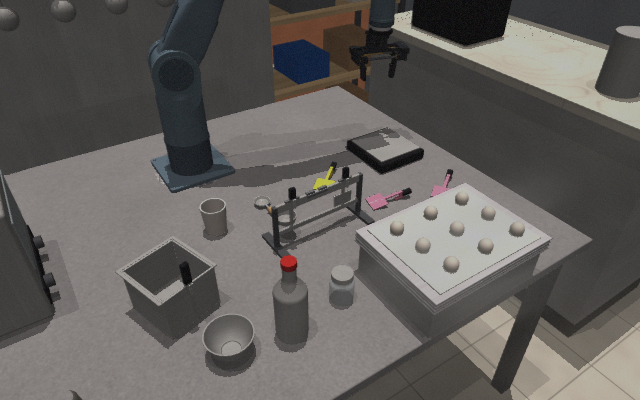

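View pics/side.png

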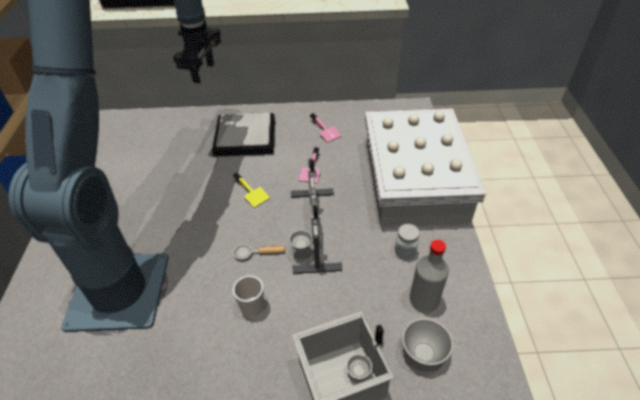

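The scene picture shows the pan at (170,286) with the ladle's black handle at (186,272), and the rack at about (318,210), with handles at (292,194) and (346,173). The side view shows the same things.

```bash
python3 - <<'E'
from h import *
np.set_printoptions(precision=1,suppress=True)
print('handle',tri('scene',(186,272),'side',(379,335)))
print('far nb',tri('scene',(346,173),'side',(316,155)), 'near nb',tri('scene',(292,193),'side',(320,222)))
print('rack feet near (side)',onz('side',(317,268),8),'far',onz('side',(312,193),8))
print('feet ends near',onz('side',(294,268),8),onz('side',(341,267),8),'far',onz('side',(292,193),8),onz('side',(333,193),8))
print('pan rim', [onz('side',p,120) for p in((294,340),(361,316),(389,376),(322,402))])
print('pan rim scene', [onz('scene',p,120) for p in((121,271),(169,243),(215,266),(165,298))])
for n,u,z in(('cup',(249,285),85),('whip',(437,247),220),('jar',(409,231),85),('bowl',(427,338),60)): print(n,onz('side',u,z))
c=bot.get_calibration('wrist');print(c); print(bot.get_state()['tool_rot'].round(4))
a=cv2.imread('pics/scene.png')[150:270,240:400];b=cv2.imread('pics/scene.png')[230:340,100:240]
c=cv2.imread('pics/side.png')[130:290,220:380]
f=lambda i:cv2.resize(i,(400,300),interpolation=cv2.INTER_CUBIC)
cv2.imwrite('pics/c.png',np.vstack([np.hstack([f(a),f(b)]),np.hstack([f(c),f(cv2.imread('pics/side.png')[300:400,280:420])])]))
E
```

```text
handle (array([ 623.5, -231.8,  154.2]), np.float64(3.9184299237474165))
far nb (array([517.8, 265.7, 181.5]), np.float64(25.705723946710364)) near nb (array([516.6,  82.5, 159.3]), np.float64(26.82612333504193))
rack feet near (side) [506.2  37.9   8. ] far [500.7 311.9   8. ]
feet ends near [446.3  41.1   8. ] [568.8  37.8   8. ] far [440.6 315.4   8. ] [563.7 308.2   8. ]
pan rim [array([ 452.5, -218.9,  120. ]), array([ 595.6, -170.6,  120. ]), array([ 637. , -303.1,  120. ]), array([ 504.9, -346.7,  120. ])]
pan rim scene [array([ 505.5, -341.5,  120. ]), array([ 473.1, -221.5,  120. ]), array([ 603.9, -161.3,  120. ]), array([ 635.2, -286.3,  120. ])]
cup [345.  -56.7  85. ]
whip [763.3 -71.8 220. ]
jar [745.8  85.9  85. ]
bowl [ 740.4 -197.4   60. ]
{'fx': 316.668923810731, 'fy': 316.668923810731, 'cx': 319.9867204229447, 'cy': 200.2448178079734, 'hand_eye': array([[   0. ,   -1. ,   -0.3,   67.8],
       [   1. ,    0. ,    0. ,    2. ],
       [  -0. ,   -0.3,    1. , -142.4],
       [   0. ,    0. ,    0. ,    1. ]])}
[0.  0.1 1.  0. ]
```

View pics/c.png

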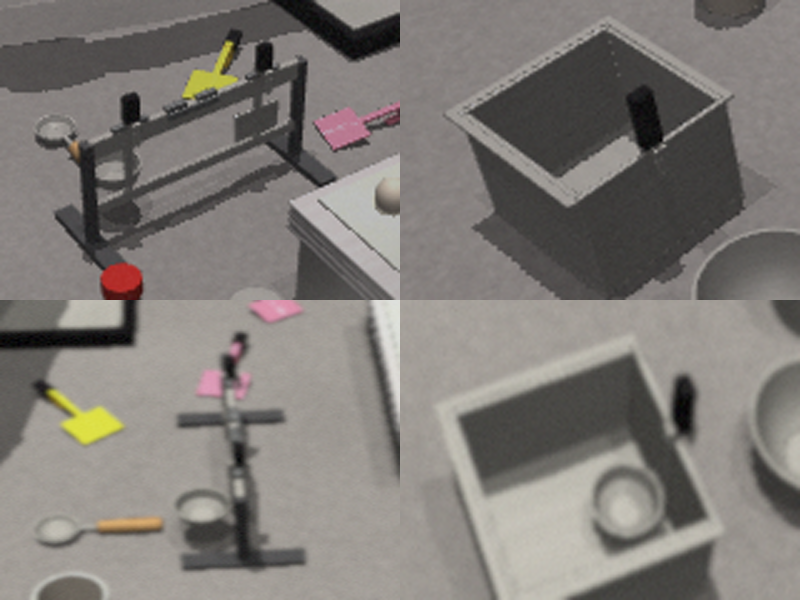

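The crops show the rack lying nearly along world y, with the big ladle at its near end and the turner at its far end, bowls on the -x side. The pan is yawed by about 18°, with the ladle on its +x wall. Next I move above the rack for a wrist view.

```bash
cat >> h.py <<'E'
def pose():
    s=bot.get_state();q=np.array(s['tool_rot'],float);return np.array(s['tool_pos'],float),R.from_quat(q[[1,2,3,0]]),s
def Rdown(yaw): # tool y along world yaw (deg), z down
    a=np.radians(yaw);y=np.array([np.cos(a),np.sin(a),0]);z=np.array([0,0,-1.]);return R.from_matrix(np.c_[np.cross(y,z),y,z])
def plan(way,cur=None):
    """way: list of (xyz,yaw,nrows); prints tool-axis rows"""
    p,r,_=pose()
    if cur: p,r=np.array(cur[0],float),Rdown(cur[1])
    for (t,yaw,n) in way:
        t=np.array(t,float);rv=(r.inv()*Rdown(yaw)).as_rotvec()/n;out=[]
        for i in range(n):
            d=r.inv().apply((t-p)/(n-i))/1000;rr=np.round(rv,3);d=np.round(d,4)
            out.append(' '.join('%g'%v for v in [*d,*rr]));p=p+r.apply(d*1000);r=r*R.from_rotvec(rr)
        print('; '.join(out))
def wpix(uvs,z,st):
    p,r,_=st;c=bot.get_calibration('wrist');H=np.array(c['hand_eye'],float);o=p+r.apply(H[:3,3]);res=[]
    for u,v in uvs:
        d=r.apply(H[:3,:3]@np.array([(u-c['cx'])/c['fx'],(v-c['cy'])/c['fy'],1.]));res.append(o+d*(z-o[2])/d[2])
    return np.array(res)
E
python3 - <<'E'
from h import *
p,r,s=pose();y=r.as_matrix()[:,1];print(p,np.degrees(np.arctan2(y[1],y[0])),s['joints'])
plan([((505,130,350),1,10)])
E
```

```text
[182.01311831 623.97945618 242.23626079] 73.74043653889312 [-1.35318119  0.53635963 -0.00439008  1.5379151   0.00259487  1.06731469
 -0.07119333]
-0.0448 -0.0384 -0.0108 0 0 0.127; -0.0493 -0.0324 -0.0108 0 0 0.127; -0.0531 -0.0259 -0.0108 0 0 0.127; -0.0559 -0.0189 -0.0108 0 0 0.127; -0.0578 -0.0117 -0.0108 0 0 0.127; -0.0589 -0.0043 -0.0108 0 0 0.127; -0.0589 0.0032 -0.0107 0 0 0.127; -0.0581 0.0106 -0.0108 0 0 0.127; -0.0562 0.0179 -0.0107 0 0 0.127; -0.0536 0.0249 -0.0108 0 0 0.127
```

>>> play_rows(commands="-0.045 -0.038 -0.011 0 0 0.127 0.088; -0.049 -0.032 -0.011 0 0 0.127 0.088; -0.053 -0.026 -0.011 0 0 0.127 0.088; -0.056 -0.019 -0.011 0 0 0.127 0.088; -0.058 -0.012 -0.011 0 0 0.127 0.088; -0.059 -0.004 -0.011 0 0 0.127 0.088; -0.059 0.003 -0.011 0 0 0.127 0.088; -0.058 0.011 -0.011 0 0 0.127 0.088; -0.056 0.018 -0.011 0 0 0.127 0.088; -0.054 0.025 -0.011 0 0 0.127 0.088")

```text
time: 1.95
tool_pos: [506.5, 128.7, 353.0]
tool_rot: [0.0, 0.702, 0.712, 0.001]
wrist_force: [0.1, 0.9, -0.3]
width: 1.005
finger_force: 0.0
```

>>> play_rows(commands="0 0 0 0 0 0 0.088; 0 0 0 0 0 0 0.088; 0 0 0 0 0 0 0.088")

```text
time: 2.33
tool_pos: [504.8, 132.0, 351.9]
tool_rot: [-0.0, 0.7, 0.714, -0.0]
wrist_force: [-0.3, -0.2, -0.3]
width: 0.998
finger_force: 0.0
```

```bash
python3 - <<'E'
from h import *
st=pose();im=bot.read_camera('wrist');cv2.imwrite('pics/w1.png',im[:,:,::-1]);print(st[0],st[1].as_matrix().round(3).tolist(),st[2]['time'])
import pickle;pickle.dump(st[:2],open('st1.pkl','wb'))
plan([((600,-200,330),18.5,7)])
E
```

```text
[504.83412295 131.96664118 351.86390258] [[-0.02, 1.0, -0.001], [1.0, 0.02, 0.0], [0.0, -0.001, -1.0]] 2.325
-0.0477 0.0126 0.0031 -0 -0 -0.043; -0.0482 0.0106 0.0031 -0 -0 -0.043; -0.0486 0.0085 0.0031 -0 -0 -0.043; -0.0489 0.0064 0.0031 -0 -0 -0.043; -0.0491 0.0043 0.0031 -0 -0 -0.043; -0.0492 0.0021 0.0031 -0 -0 -0.043; -0.0493 0 0.0031 -0 -0 -0.043
```

View pics/w1.png

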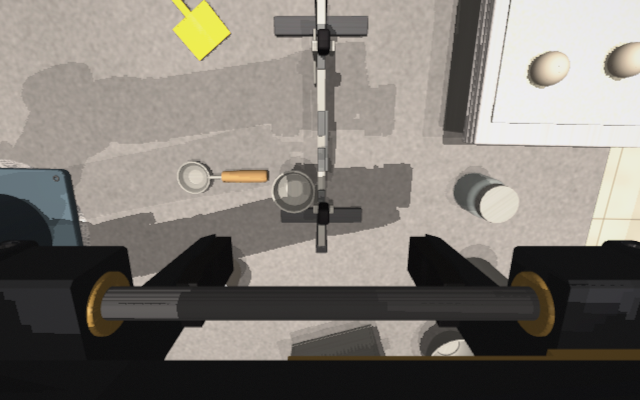

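The wrist view shows the rack bar running from about (321,250) up to (323,0), with the big ladle at (323,208), the turner at (322,40) and the clip around rows 110 to 180.

>>> play_rows(commands="-0.048 0.013 0.003 0 0 -0.043 0.088; -0.048 0.011 0.003 0 0 -0.043 0.088; -0.049 0.009 0.003 0 0 -0.043 0.088; -0.049 0.006 0.003 0 0 -0.043 0.088; -0.049 0.004 0.003 0 0 -0.043 0.088; -0.049 0.002 0.003 0 0 -0.043 0.088; -0.049 0 0.003 0 0 -0.043 0.088; 0 0 0 0 0 0 0.088; 0 0 0 0 0 0 0.088; 0 0 0 0 0 0 0.088")

```text
time: 3.62
tool_pos: [600.5, -199.6, 331.2]
tool_rot: [-0.0, 0.585, 0.811, 0.001]
wrist_force: [-0.5, -0.3, 0.3]
width: 0.991
finger_force: 0.0
```

```bash
python3 - <<'E'
from h import *
import pickle
st=pose();im=bot.read_camera('wrist');cv2.imwrite('pics/w2.png',im[:,:,::-1]);print(st[0],st[2]['time'])
pickle.dump(st[:2],open('st2.pkl','wb'))
w1=cv2.imread('pics/w1.png');w2=im[:,:,::-1]
f=lambda i:cv2.resize(i,(400,600),interpolation=cv2.INTER_NEAREST)
# left: rack strip x270-375,y0-260 ; right: pan
cv2.imwrite('pics/c2.png',np.hstack([cv2.resize(w1[90:270,262:382],(400,600),interpolation=cv2.INTER_NEAREST),f(w2[0:390,190:450])]))
E
```

```text
[ 600.47665986 -199.56617787  331.24002121] 3.625
```

View pics/c2.png

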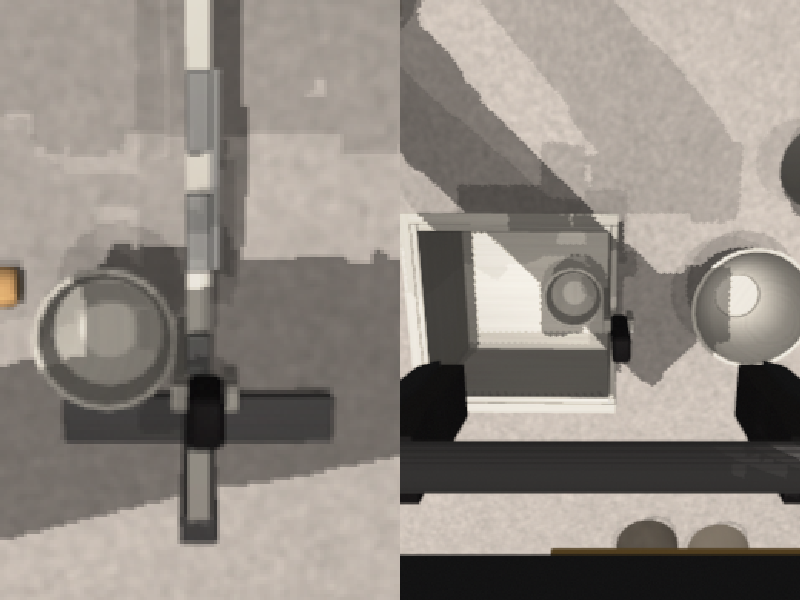

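In the crops, the clip spans about rows 70 to 270 of the left panel, with a bright notch at about 150 to 195. In the right panel the ladle handle is at about (620,338), and the pan's rim is aligned with the image, so the yaw of 18.5° is about right.

```bash
python3 - <<'E'
from h import *
import pickle
from scipy.optimize import minimize
np.set_printoptions(precision=1,suppress=True)
s1=pickle.load(open('st1.pkl','rb'))+(0,);s2=pickle.load(open('st2.pkl','rb'))+(0,)
L=lambda x,y:(262+x*.3,90+y*.3);P=lambda x,y:(190+(x-400)*.65,y*.65)
print('clip top ends z146',wpix([L(200,70),L(200,151),L(200,195),L(200,268)],146,s1))
w1=cv2.imread('pics/w1.png').astype(int)
print('bar pts z140',wpix([L(198,10),L(200,172),L(198,490),L(198,520)],140,s1))
print('w1 rows',[(r,w1[r,312:332].sum(1).tolist()) for r in(75,130,160,235)])
print('nb top z180',wpix([(323,205),(322,33)],178,s1))
w2=cv2.imread('pics/w2.png')
print('pan rim outer',wpix([P(615,235),P(612,405),P(425,411)],120,s2), 'inner',wpix([P(610,235),P(608,395)],120,s2))
m=(w2.max(2)<45)&(np.arange(400)[:,None]<243)&(np.arange(400)[:,None]>195)&(abs(np.arange(640)-334)<15)
ys,xs=np.nonzero(m);print('blob',xs.min(),xs.max(),ys.min(),ys.max(),m.sum())
c=bot.get_calibration('wrist');H=np.array(c['hand_eye'],float);K=np.array([[c['fx'],0,c['cx']],[0,c['fy'],c['cy']],[0,0,1]])
B=np.array([[a,b,d] for a in(-6,6) for b in(-9,9) for d in(8,64)],float)
def sil(v,yaw,zh=120):
    t=np.radians(yaw);W=B@np.array([[np.cos(t),np.sin(t),0],[-np.sin(t),np.cos(t),0],[0,0,1]])+[v[0],v[1],zh]
    X=(s2[1].inv().apply(W-s2[0])-H[:3,3])@H[:3,:3];u=X@K.T;u=u[:,:2]/u[:,2:]
    M=np.zeros((400,640),np.uint8);cv2.fillConvexPoly(M,cv2.convexHull(np.round(u*16).astype(np.int32)),1,shift=4);return M>0
for yaw in(16.5,18.5,20.5):
    o=minimize(lambda v:1-(sil(v,yaw)&m).sum()/(sil(v,yaw)|m).sum(),[612,-230],method='Nelder-Mead',options=dict(initial_simplex=[[600,-220],[625,-225],[610,-245]]));print(yaw,o.x,o.fun)
E
```

```text
clip top ends z146 [[505.8 204.8 146. ]
 [506.4 179.6 146. ]
 [506.8 165.5 146. ]
 [507.3 141.3 146. ]]
bar pts z140 [[504.8 223.3 140. ]
 [506.6 172.4 140. ]
 [508.6  59.8 140. ]
 [508.9  48.2 140. ]]
w1 rows [(75, [422, 442, 500, 436, 343, 548, 658, 659, 659, 658, 659, 657, 613, 439, 263, 265, 262, 255, 251, 250]), (130, [478, 463, 466, 471, 470, 413, 409, 446, 434, 434, 430, 437, 368, 373, 441, 376, 288, 281, 283, 281]), (160, [491, 491, 490, 490, 500, 429, 406, 456, 446, 444, 440, 445, 353, 357, 446, 373, 249, 217, 249, 285]), (235, [332, 338, 345, 311, 203, 140, 326, 415, 415, 416, 415, 416, 342, 190, 244, 379, 415, 410, 412, 411])]
nb top z180 [[508.9 110.5 178. ]
 [504.1 272.4 178. ]]
pan rim outer [[ 602.5 -169.   120. ]
 [ 643.9 -296.9  120. ]
 [ 504.2 -349.1  120. ]] inner [[ 599.1 -170.1  120. ]
 [ 638.1 -289.8  120. ]]
blob 326 338 205 234 323
16.5 [ 623.1 -228.6] 0.2947598253275109
18.5 [ 624.6 -230.2] 0.2838137472283814
20.5 [ 624.7 -230. ] 0.2692307692307693
```

```bash
python3 - <<'E'
from h import *
import pickle
np.set_printoptions(precision=1,suppress=True)
s1=pickle.load(open('st1.pkl','rb'))+(0,)
print(wpix([(320.8,75),(320.8,235)],140,s1),wpix([(320.4,130),(320.5,160)],146,s1),'nb',wpix([(322.5,222),(322,32)],180,s1))
plan([((624,-230,240),18,3)])
E
```

```text
[[503.7 241.1 140. ]
 [507.8  62.3 140. ]] [[504.6 185.1 146. ]
 [505.4 152.9 146. ]] nb [[508.8  92.6 180. ]
 [504.  272.8 180. ]]
-0.012 0.0043 0.0304 0 -0 0.002; -0.012 0.0043 0.0305 0 -0 0.002; -0.0121 0.0043 0.0304 0 -0 0.002
```

>>> play_rows(commands="-0.012 0.0043 0.0304 0 0 0.003 0.088; -0.012 0.0043 0.0304 0 0 0.003 0.088; -0.012 0.0043 0.0304 0 0 0.003 0.088; 0 0 0 0 0 0 0.088; 0 0 0 0 0 0 0.088")

```text
time: 4.3
tool_pos: [624.1, -231.5, 241.4]
tool_rot: [0.001, 0.589, 0.808, 0.0]
wrist_force: [-0.1, 0.8, 1.0]
width: 0.997
finger_force: 0.0
```

```bash
python3 - <<'E'
from h import *
st=pose();im=bot.read_camera('wrist');cv2.imwrite('pics/w3.png',im[60:400,140:500,::-1]);print(st[0],st[2]['time'])
y=st[1].as_matrix()[:,1];print(np.degrees(np.arctan2(y[1],y[0])))
c=bot.get_calibration('wrist');H=np.array(c['hand_eye'],float)
for z in(8,-20,):pass
for lab,w in(('top',(624,-230,184)),('grip',(624,-230,156)),('low',(624,-230,128))):
    X=H[:3,:3].T@(st[1].inv().apply(np.array(w)-st[0])-H[:3,3]);print(lab,c['fx']*X[0]/X[2]+c['cx']-140,c['fy']*X[1]/X[2]+c['cy']-60)
E
```

```text
[ 624.05264904 -231.45175052  241.4177226 ] 4.3
17.762296944878113
top 179.57327676108008 160.01395974633584
grip 179.5580948367674 148.00127006154537
low 179.54601388082966 138.44221998416282
```

View pics/w3.png

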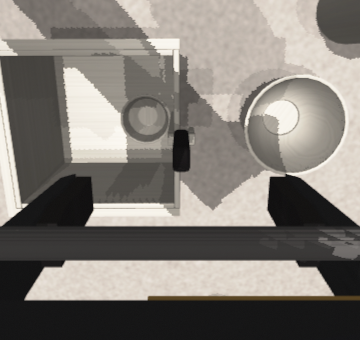

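The handle sits at (181,150) in the crop, within about 1 mm of where it was predicted. I go down and grip.

>>> play_rows(commands="-0.001 0.001 0.026 0 0 0 0.088; 0 0 0.026 0 0 0 0.088; 0 0 0.018 0 0 0 0.088; 0 0 0.009 0 0 0 0.088; 0 0 0 0 0 0 0.03; 0 0 0 0 0 0 0.0; 0 0 0 0 0 0 0.0; 0 0 0 0 0 0 0.0; 0 0 0 0 0 0 0.0; 0 0 0 0 0 0 0.0", grip_force=35)

```text
time: 5.6
tool_pos: [624.8, -232.8, 161.1]
tool_rot: [0.0, 0.59, 0.808, 0.0]
wrist_force: [0.2, -0.5, 0.3]
width: 0.341
finger_force: 0.0
```

>>> play_rows(commands="0 0 0 0 0 0 0; 0 0 0 0 0 0 0; 0 0 0 0 0 0 0")

```text
time: 5.98
tool_pos: [624.9, -232.8, 161.0]
tool_rot: [0.0, 0.59, 0.808, 0.0]
wrist_force: [-0.2, 0.0, -0.4]
width: 0.133
finger_force: 35.0
```

>>> play_rows(commands="0 0 -0.006 0 0 0 0; 0 0 -0.014 0 0 0 0; 0 0 -0.02 0 0 0 0; 0 0 -0.025 0 0 0 0; 0 0 -0.025 0 0 0 0; 0 0 -0.025 0 0 0 0; 0 0 -0.025 0 0 0 0; 0 0 -0.015 0 0 0 0; 0 0 0 0 0 0 0; 0 0 0 0 0 0 0")

```text
time: 7.22
tool_pos: [624.4, -232.5, 315.1]
tool_rot: [-0.001, 0.59, 0.808, -0.0]
wrist_force: [-0.1, 0.3, -2.8]
width: 0.134
finger_force: 35.0
```

```bash
python3 - <<'E'
from h import *
p,r,s=pose();print(s)
plan([((504.5,190,325),1.3,10)])
E
```

```text
{'time': 7.225, 'joints': array([-0.06808393,  0.55196095,  0.55503527,  1.43085934, -0.29610166,
        1.24387373,  0.8248708 ]), 'joint_vel': array([ 0.00169539,  0.00850606, -0.00604326,  0.00597585,  0.00020135,
       -0.00025061, -0.00214706]), 'joint_efforts': array([ 1.23859076e-01, -5.69851291e+01,  9.41016108e+00, -2.75058085e+01,
        3.91731947e-02,  9.68037103e-02, -7.28960149e-04]), 'tool_pos': array([ 624.35970745, -232.47100532,  315.14179356]), 'tool_rot': array([-7.21070934e-04,  5.89829965e-01,  8.07527133e-01, -1.47250624e-04]), 'wrist_force': array([-0.06061354,  0.2678375 , -2.82725469]), 'wrist_torque': array([-0.02201801, -0.02133891,  0.01167399]), 'finger_force': 34.995112884789705, 'width': 0.13380845886478934}
0.0439 0.0014 -0.0009 -0 -0 0.029; 0.0439 0.0002 -0.0009 -0 -0 0.029; 0.0439 -0.0011 -0.001 -0 -0 0.029; 0.0439 -0.0024 -0.0009 -0 -0 0.029; 0.0438 -0.0037 -0.001 -0 -0 0.029; 0.0436 -0.0049 -0.0009 -0 -0 0.029; 0.0435 -0.0062 -0.001 -0 -0 0.029; 0.0433 -0.0074 -0.0009 -0 -0 0.029; 0.043 -0.0087 -0.001 -0 -0 0.029; 0.0427 -0.01 -0.0009 -0 -0 0.029
```

>>> play_rows(commands="0.0439 0.001 -0.005 0 0 0.029 0; 0.0439 0 -0.005 0 0 0.029 0; 0.0439 -0.001 -0.005 0 0 0.029 0; 0.0439 -0.002 -0.005 0 0 0.029 0; 0.0438 -0.004 -0.006 0 0 0.029 0; 0.0436 -0.005 -0.006 0 0 0.029 0; 0.0435 -0.006 -0.006 0 0 0.029 0; 0.0433 -0.007 -0.006 0 0 0.029 0; 0.043 -0.009 -0.006 0 0 0.029 0; 0.0427 -0.010 0 0 0 0.029 0")

```text
time: 8.48
tool_pos: [503.9, 190.7, 365.6]
tool_rot: [-0.0, 0.701, 0.713, -0.0]
wrist_force: [0.8, 0.7, -2.8]
width: 0.136
finger_force: 35.0
```

>>> play_rows(commands="0 0 0 0 0 0 0; 0 0 0 0 0 0 0; 0 0 0 0 0 0 0")

```text
time: 8.85
tool_pos: [505.1, 187.9, 365.8]
tool_rot: [0.0, 0.701, 0.713, -0.0]
wrist_force: [0.5, -0.4, -2.0]
width: 0.133
finger_force: 35.0
```

```bash
python3 - <<'E'
from h import *
p,r,s=pose();y=r.as_matrix()[:,1];print(p,np.degrees(np.arctan2(y[1],y[0])),s['wrist_force'],s['wrist_torque'])
im=[bot.read_camera(n) for n in('wrist','scene','side')]
cv2.imwrite('pics/w4.png',np.hstack([cv2.resize(im[0][100:400,220:420,::-1],(400,600)),np.vstack([cv2.resize(im[1][110:260,220:420,::-1],(400,300)),cv2.resize(im[2][90:290,180:447,::-1],(400,300))])]))
plan([((504.5,189,210),1.3,4)])
E
```

```text
[505.05214599 187.9032174  365.76840679] 0.9555060028359622 [ 0.53847105 -0.42077285 -1.991633  ] [-0.05396851  0.01483434  0.0309711 ]
0.0001 -0.0001 0.039 -0 0 -0.001; 0.0001 -0.0001 0.039 -0 0 -0.001; 0.0001 -0.0001 0.039 -0 0 -0.001; 0.0002 -0.0002 0.039 -0 0 -0.001
```

View pics/w4.png

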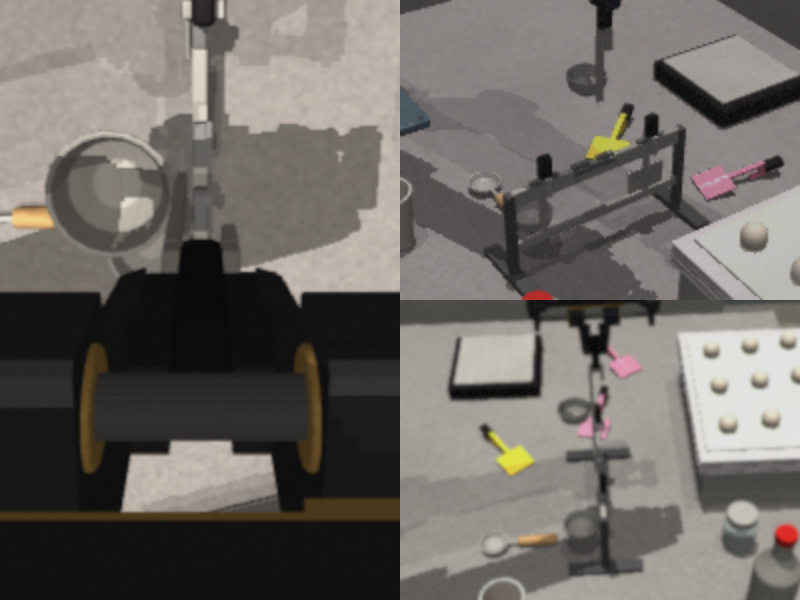

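```bash
python3 - <<'E'
from h import *
st=pose();c=bot.get_calibration('wrist');H=np.array(c['hand_eye'],float);print(H.round(4).tolist())
def pw(t):
    X=H[:3,:3].T@(np.array(t,float)-H[:3,3]);return c['fx']*X[0]/X[2]+c['cx'],c['fy']*X[1]/X[2]+c['cy']
for t in((9,0,-22),(9,0,6),(9,6,-22),(9,-6,-22),(5,-6.5,42),(5,6.5,42)):print(t,pw(t))
im=bot.read_camera('wrist').astype(int).sum(2)
for r in(222,226,230,110,120,130,140,170,175,180,185,190,195,200,205,210):print(r,im[r,300:340].tolist())
E
```

```text
[[0.0016, -0.9653, -0.2611, 69.1427], [1.0, 0.0014, 0.0006, -0.208], [-0.0002, -0.2611, 0.9653, -142.408], [0.0, 0.0, 0.0, 1.0]]
(9, 0, -22) (np.float64(320.20159141654244), np.float64(264.12995844616717))
(9, 0, 6) (np.float64(320.1534626804659), np.float64(238.70319267920178))
(9, 6, -22) (np.float64(334.60231776278755), np.float64(264.1490220094086))
(9, -6, -22) (np.float64(305.80007064621424), np.float64(264.1108938312737))
(5, -6.5, 42) (np.float64(309.53165335768347), np.float64(222.6141842245479))
(5, 6.5, 42) (np.float64(330.66899947507443), np.float64(222.64384577536222))
222 [424, 341, 210, 189, 190, 192, 191, 190, 190, 191, 165, 96, 31, 29, 31, 34, 31, 31, 27, 31, 32, 33, 30, 33, 28, 31, 34, 35, 30, 72, 151, 190, 191, 188, 189, 190, 190, 190, 193, 266]
226 [367, 275, 251, 255, 256, 253, 252, 253, 255, 200, 90, 23, 28, 31, 32, 32, 27, 33, 33, 35, 31, 30, 32, 27, 34, 32, 29, 33, 34, 33, 61, 191, 252, 252, 254, 251, 253, 252, 251, 242]
230 [318, 253, 251, 256, 256, 256, 256, 256, 257, 182, 26, 31, 27, 33, 30, 34, 28, 31, 31, 32, 32, 28, 27, 26, 31, 33, 34, 36, 33, 34, 24, 18
[... 2004 characters left out ...]
 236, 256, 259, 259, 257, 256, 262, 311, 346, 345, 342, 333, 329, 325, 328, 330, 327]
200 [248, 210, 213, 209, 244, 244, 205, 196, 194, 194, 194, 187, 179, 205, 225, 265, 258, 259, 291, 286, 287, 285, 289, 287, 287, 279, 264, 256, 256, 259, 258, 259, 301, 336, 340, 344, 343, 339, 333, 333]
205 [213, 215, 206, 259, 269, 212, 197, 198, 196, 193, 193, 179, 187, 213, 219, 219, 211, 255, 287, 285, 284, 284, 288, 287, 286, 280, 301, 324, 325, 324, 324, 323, 325, 325, 320, 319, 318, 318, 322, 327]
210 [214, 266, 334, 312, 229, 197, 196, 197, 193, 193, 183, 174, 194, 216, 217, 222, 208, 248, 283, 282, 281, 282, 285, 287, 283, 276, 306, 333, 332, 333, 334, 339, 337, 330, 326, 323, 320, 316, 319, 328]
```

```bash
python3 - <<'E'
from h import *
np.set_printoptions(precision=1,suppress=True)
st=pose();print(st[0]);print(wpix([(319.3,130),(319.3,140),(319.6,187)],140,st),wpix([(319.8,172),(320.5,205)],146,st))
E
```

```text
[504.9 188.8 366. ]
[[503.1 240.9 140. ]
 [503.3 229.7 140. ]
 [504.7 174.6 140. ]] [[504.6 193.7 146. ]
 [506.2 154.  146. ]]
```

>>> play_rows(commands="0 -0.0005 0.035 0 0 -0.004 0; 0 0 0.04 0 0 0 0; 0 0 0.035 0 0 0 0; 0 0 0.025 0 0 0 0; 0 0 0.012 0 0 0 0; 0 0 0.008 0 0 0 0; 0 0 0.008 0 0 0 0; 0 0 0 0 0 0 0; 0 0 0 0 0 0 0; 0 0 0 0 0 0 0")

```text
time: 10.3
tool_pos: [504.5, 189.6, 203.5]
tool_rot: [0.0, 0.699, 0.715, 0.0]
wrist_force: [-0.5, -0.2, -2.5]
width: 0.133
finger_force: 35.0
```

```bash
python3 - <<'E'
from h import *
p,r,s=pose();y=r.as_matrix()[:,1];print(p,np.degrees(np.arctan2(y[1],y[0])),s['wrist_force'],s['wrist_torque'])
im=[bot.read_camera(n) for n in('wrist','scene','side')]
cv2.imwrite('pics/w5.png',np.hstack([cv2.resize(im[0][100:280,260:380,::-1],(400,600)),np.vstack([cv2.resize(im[1][140:250,250:390,::-1],(400,300)),cv2.resize(im[2][130:280,220:420,::-1],(400,300))])]))
E
```

```text
[504.5046981  189.64297347 203.47596936] 1.3226844366921555 [-0.514445   -0.20568312 -2.52238437] [-0.15461645 -0.01933274 -0.00627709]
```

View pics/w5.png

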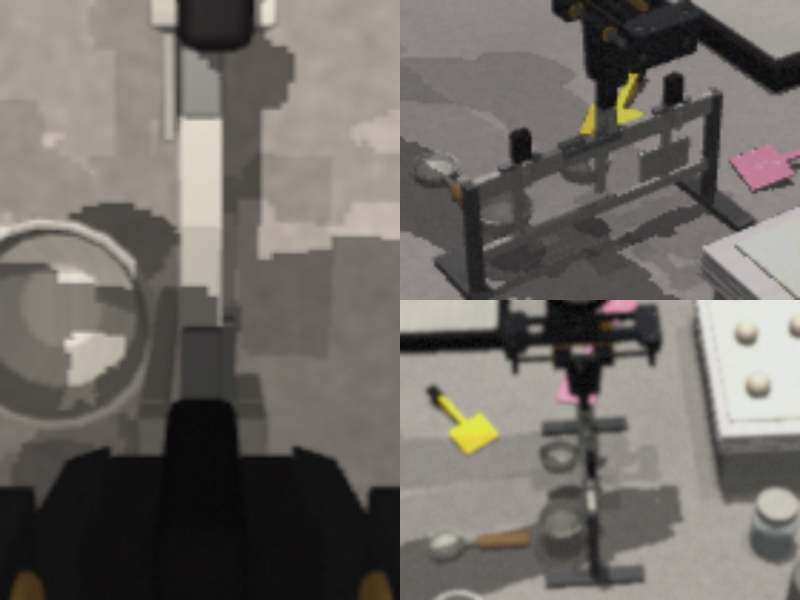

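The hook straddles the bar centrally (hook at 203 and bar at 201 in the crop), above the far half of the clip. I lower it gently.

>>> play_rows(commands="0 0 0.006 0 0 0 0; 0 0 0.004 0 0 0 0; 0 0 0.002 0 0 0 0; 0 0 0 0 0 0 0; 0 0 0 0 0 0 0")

```text
time: 11.08
tool_pos: [504.3, 189.5, 191.1]
tool_rot: [0.0, 0.699, 0.715, 0.0]
wrist_force: [-1.0, 0.3, -3.1]
width: 0.132
finger_force: 35.0
```

>>> play_rows(commands="0 0 0.001 0 0 0 0; 0 0 0.001 0 0 0 0; 0 0 0 0 0 0 0")

```text
time: 11.45
tool_pos: [504.1, 189.5, 188.9]
tool_rot: [-0.0, 0.699, 0.715, -0.0]
wrist_force: [0.6, -0.1, -3.2]
width: 0.132
finger_force: 35.0
```

>>> play_rows(commands="0 0 0.0005 0 0 0 0; 0 0 0.0005 0 0 0 0; 0 0 0 0 0 0 0")

```text
time: 11.82
tool_pos: [504.2, 189.5, 188.0]
tool_rot: [-0.0, 0.699, 0.715, -0.0]
wrist_force: [-0.3, 0.8, -2.5]
width: 0.132
finger_force: 35.0
```

>>> play_rows(commands="0 0 0.0005 0 0 0 0; 0 0 0.0003 0 0 0 0; 0 0 0 0 0 0 0")

```text
time: 12.2
tool_pos: [504.2, 189.5, 187.2]
tool_rot: [0.0, 0.699, 0.715, -0.0]
wrist_force: [0.2, -0.7, -2.7]
width: 0.134
finger_force: 35.0
```

>>> play_rows(commands="0 0 0.0003 0 0 0 0; 0 0 0.0002 0 0 0 0; 0 0 0 0 0 0 0")

```text
time: 12.58
tool_pos: [504.3, 189.5, 186.9]
tool_rot: [0.0, 0.699, 0.715, 0.0]
wrist_force: [-0.8, -0.3, 0.9]
width: 0.13
finger_force: 35.0
```

Contact at z≈187, with about 3.5 N on the clip's top. I slide along -y (tool -x).

>>> play_rows(commands="-0.001 0 0 0 0 0 0; -0.001 0 0 0 0 0 0; -0.001 0 0 0 0 0 0; -0.001 0 0 0 0 0 0; 0 0 0 0 0 0 0")

```text
time: 13.2
tool_pos: [504.6, 185.6, 186.9]
tool_rot: [0.0, 0.699, 0.715, 0.0]
wrist_force: [0.2, 2.2, 1.9]
width: 0.132
finger_force: 35.0
```

>>> play_rows(commands="-0.001 0 0 0 0 0 0; -0.001 0 0 0 0 0 0; -0.001 0 0 0 0 0 0; -0.001 0 0 0 0 0 0; 0 0 0 0 0 0 0")

```text
time: 13.82
tool_pos: [504.6, 181.6, 186.9]
tool_rot: [0.0, 0.699, 0.715, 0.0]
wrist_force: [0.4, 3.3, 4.5]
width: 0.136
finger_force: 35.0
```

>>> play_rows(commands="-0.001 0 0 0 0 0 0; -0.001 0 0 0 0 0 0; -0.001 0 0 0 0 0 0; 0 0 0 0 0 0 0")

```text
time: 14.32
tool_pos: [504.6, 178.5, 186.8]
tool_rot: [0.0, 0.699, 0.715, 0.0]
wrist_force: [0.1, 3.9, 5.3]
width: 0.132
finger_force: 35.0
```

>>> play_rows(commands="-0.001 0 -0.0002 0 0 0 0; -0.001 0 0 0 0 0 0; -0.001 0 0 0 0 0 0; 0 0 0 0 0 0 0")

```text
time: 14.82
tool_pos: [504.4, 175.1, 186.8]
tool_rot: [0.0, 0.699, 0.715, -0.0]
wrist_force: [-0.1, 3.4, 3.4]
width: 0.131
finger_force: 35.0
```

>>> play_rows(commands="-0.0005 0 0 0 0 0 0; -0.0005 0 0 0 0 0 0; 0 0 0 0 0 0 0")

```text
time: 15.2
tool_pos: [504.4, 174.3, 186.8]
tool_rot: [0.0, 0.699, 0.715, -0.0]
wrist_force: [-0.1, 3.8, 2.1]
width: 0.131
finger_force: 35.0
```

>>> play_rows(commands="-0.0005 0 0 0 0 0 0; -0.0005 0 0 0 0 0 0; 0 0 0 0 0 0 0")

```text
time: 15.58
tool_pos: [504.4, 173.1, 186.7]
tool_rot: [0.0, 0.699, 0.715, -0.0]
wrist_force: [0.2, 0.8, 1.3]
width: 0.13
finger_force: 35.0
```

>>> play_rows(commands="-0.0005 0 0 0 0 0 0; 0 0 0 0 0 0 0")

```text
time: 15.82
tool_pos: [504.1, 172.1, 186.4]
tool_rot: [0.0, 0.699, 0.715, -0.001]
wrist_force: [-0.1, -0.8, -2.3]
width: 0.132
finger_force: 35.0
```

>>> play_rows(commands="-0.0005 0 0 0 0 0 0; 0 0 0 0 0 0 0")

```text
time: 16.08
tool_pos: [504.3, 172.0, 186.6]
tool_rot: [0.0, 0.699, 0.715, -0.001]
wrist_force: [0.6, 0.2, -2.6]
width: 0.131
finger_force: 35.0
```

>>> play_rows(commands="-0.0005 0 0 0 0 0 0; 0 0 0 0 0 0 0")

```text
time: 16.32
tool_pos: [504.6, 171.9, 186.9]
tool_rot: [0.0, 0.699, 0.715, -0.0]
wrist_force: [-0.8, 0.3, -1.5]
width: 0.135
finger_force: 35.0
```

The support is gone at y≈172, so this is the notch. I lower into it.

>>> play_rows(commands="0 0 0.0005 0 0 0 0; 0 0 0.0005 0 0 0 0; 0 0 0 0 0 0 0")

```text
time: 16.7
tool_pos: [504.6, 172.0, 185.9]
tool_rot: [-0.0, 0.699, 0.715, -0.0]
wrist_force: [0.1, -0.6, -1.9]
width: 0.132
finger_force: 35.0
```

>>> play_rows(commands="0 0 0.0005 0 0 0 0; 0 0 0.0005 0 0 0 0; 0 0 0 0 0 0 0")

```text
time: 17.08
tool_pos: [504.6, 172.0, 184.9]
tool_rot: [-0.0, 0.699, 0.715, -0.0]
wrist_force: [0.4, 1.3, -3.2]
width: 0.131
finger_force: 35.0
```

>>> play_rows(commands="0 0 0.0005 0 0 0 0; 0 0 0.0005 0 0 0 0; 0 0 0 0 0 0 0")

```text
time: 17.45
tool_pos: [504.6, 172.0, 183.9]
tool_rot: [-0.0, 0.699, 0.715, -0.0]
wrist_force: [0.4, 0.5, -2.5]
width: 0.136
finger_force: 35.0
```

>>> play_rows(commands="0 0 0.0005 0 0 0 0; 0 0 0.0005 0 0 0 0; 0 0 0.0005 0 0 0 0; 0 0 0 0 0 0 0")

```text
time: 17.95
tool_pos: [504.6, 172.0, 182.4]
tool_rot: [0.0, 0.699, 0.715, -0.0]
wrist_force: [-0.3, 0.6, -3.3]
width: 0.129
finger_force: 35.0
```

>>> play_rows(commands="0 0 0.0005 0 0 0 0; 0 0 0.0005 0 0 0 0; 0 0 0 0 0 0 0")

```text
time: 18.32
tool_pos: [504.5, 172.1, 181.4]
tool_rot: [-0.0, 0.699, 0.715, -0.0]
wrist_force: [-0.2, -0.1, -2.4]
width: 0.13
finger_force: 35.0
```

>>> play_rows(commands="0 0 0.0003 0 0 0 0; 0 0 0 0 0 0 0")

```text
time: 18.58
tool_pos: [504.6, 172.0, 181.1]
tool_rot: [-0.0, 0.699, 0.715, -0.0]
wrist_force: [-0.0, -0.5, -2.6]
width: 0.135
finger_force: 35.0
```

>>> play_rows(commands="0 0 0.0003 0 0 0 0; 0 0 0 0 0 0 0")

```text
time: 18.82
tool_pos: [504.7, 172.0, 181.0]
tool_rot: [0.0, 0.699, 0.715, 0.0]
wrist_force: [-1.1, -0.6, -0.5]
width: 0.133
finger_force: 35.0
```

>>> play_rows(commands="0 0 0.0002 0 0 0 0; 0 0 0 0 0 0 0")

```text
time: 19.08
tool_pos: [504.7, 172.1, 180.9]
tool_rot: [-0.0, 0.699, 0.715, 0.0]
wrist_force: [-2.4, -0.7, 3.6]
width: 0.129
finger_force: 35.0
```

The hook is home, 6 mm below the clip's top. I release gently.

>>> play_rows(commands="0 0 -0.0002 0 0 0 0; 0 0 0 0 0 0 0", grip_force=5)

```text
time: 19.32
tool_pos: [504.8, 172.1, 181.0]
tool_rot: [0.0, 0.699, 0.715, 0.0]
wrist_force: [-1.6, 0.6, 1.6]
width: 0.135
finger_force: 5.0
```

>>> play_rows(commands="0 0 0 0 0 0 0.013; 0 0 0 0 0 0 0.014; 0 0 0 0 0 0 0.015; 0 0 0 0 0 0 0.016; 0 0 0 0 0 0 0.018; 0 0 0 0 0 0 0.02; 0 0 0 0 0 0 0.023; 0 0 0 0 0 0 0.028; 0 0 0 0 0 0 0.035; 0 0 0 0 0 0 0.045")

```text
time: 20.58
tool_pos: [504.6, 172.0, 180.8]
tool_rot: [-0.0, 0.699, 0.715, -0.0]
wrist_force: [-0.0, -0.2, -0.5]
width: 0.489
finger_force: 0.0
```

>>> play_rows(commands="0 0 0 0 0 0 0.06; 0 0 0 0 0 0 0.06; 0 0 0 0 0 0 0.06; 0 0 0 0 0 0 0.06")

```text
time: 21.08
tool_pos: [504.6, 172.1, 180.8]
tool_rot: [0.0, 0.699, 0.715, 0.0]
wrist_force: [-0.2, -0.0, 0.6]
width: 0.68
finger_force: 0.0
```

```bash
python3 - <<'E'
from h import *
p,r,s=pose();print(p,s['wrist_force'],s['width'],s['time'])
im=[bot.read_camera(n) for n in('wrist','scene','side')]
cv2.imwrite('pics/w6.png',np.hstack([cv2.resize(im[0][100:280,260:380,::-1],(400,600)),np.vstack([cv2.resize(im[1][140:250,250:390,::-1],(400,300)),cv2.resize(im[2][130:280,220:420,::-1],(400,300))])]))
E
```

```text
[504.61641298 172.05530442 180.8225363 ] [-0.19629953 -0.04661056  0.61986729] 0.6802486264063599 21.075
```

View pics/w6.png

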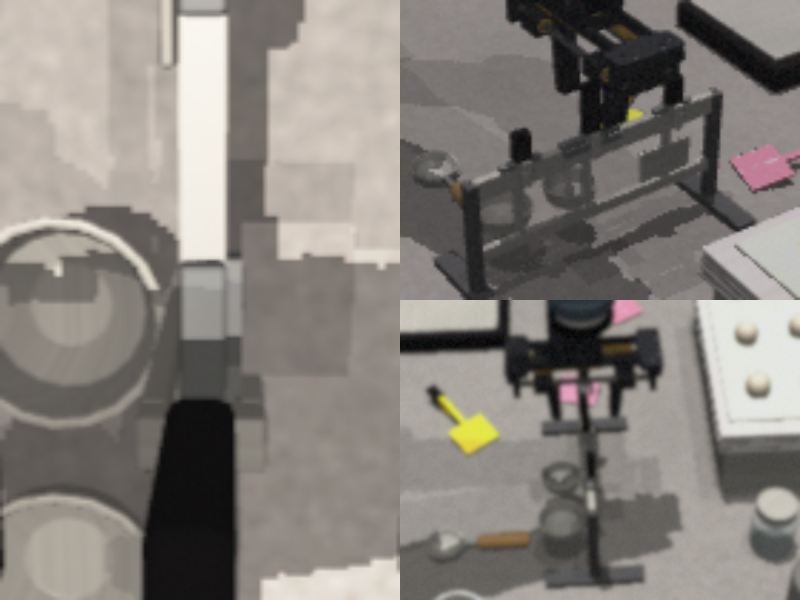

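The hook sits in the clip and the ladle leans a little, with its shank on the lower bar; both neighbours are in place. I retreat straight up.

>>> play_rows(commands="0 0 -0.005 0 0 0 0.06; 0 0 -0.015 0 0 0 0.06; 0 0 -0.03 0 0 0 0.06; 0 0 -0.04 0 0 0 0.06; 0 0 -0.04 0 0 0 0.06; 0 0 -0.04 0 0 0 0.06; 0 0 -0.02 0 0 0 0.06; 0 0 0 0 0 0 0.06; 0 0 0 0 0 0 0.06; 0 0 0 0 0 0 0.06")

```text
time: 22.48
tool_pos: [504.0, 171.8, 369.8]
tool_rot: [-0.0, 0.699, 0.715, -0.001]
wrist_force: [0.1, 0.8, 0.1]
width: 0.682
finger_force: 0.0
```

```bash
python3 - <<'E'
from h import *
p,r,s=pose();print(p,s['time'])
im=[bot.read_camera(n) for n in('wrist','scene','side')]
cv2.imwrite('pics/w7.png',np.hstack([cv2.resize(im[0][60:330,230:410,::-1],(400,600)),np.vstack([cv2.resize(im[1][140:250,250:390,::-1],(400,300)),cv2.resize(im[2][130:280,220:420,::-1],(400,300))])]))
E
```

```text
[504.03971587 171.81905862 369.81029866] 22.475
```

View pics/w7.png

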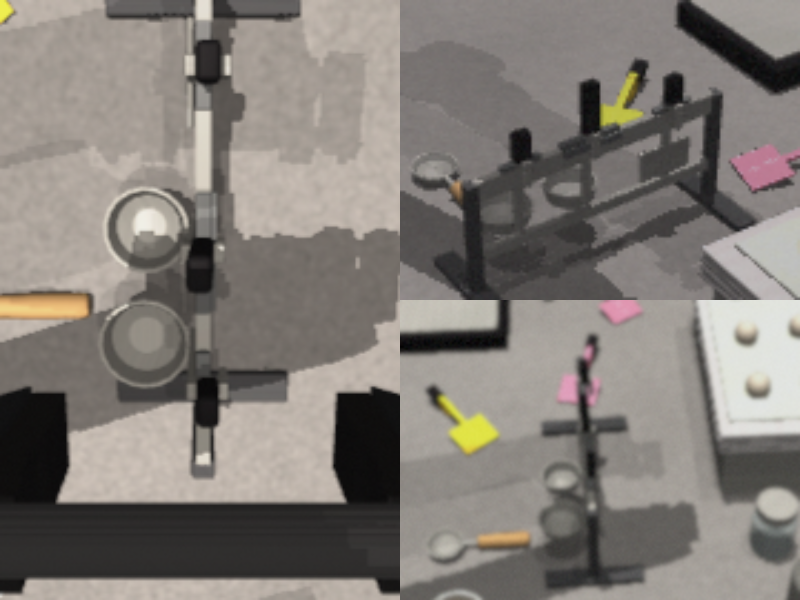

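The ladle hangs upright between its neighbours, seated in the clip, and nothing else has moved. I hand the job in.

```bash
python3 -c "
from cell import bot
print(bot.hand_in())"
```

```text
the job is handed in; nothing more can be done
None
```

The small ladle now hangs upright in the clip's notch between its two neighbours; I felt for the notch as asked, and contact forces on the rack stayed at roughly 8 N or less. The last pictures show both neighbours in place and nothing else around the rack moved, and the job was handed in after about 23 s of robot time.

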